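# Close the test jig with the insulated rod

## Robot

A 6-joint arm with a two-finger parallel gripper is mounted at the origin on the work surface. World frame = base frame: x ahead of the robot, y to its left, z up, the work surface at z = 0. Lengths are in mm, angles in rad, forces in N, time in s.
With the tool pointing down it reaches from about 375 to 975 mm from the base axis. Payload 3.8 kg.
Tool frame: the origin (TCP) lies on the centre line of the jaws, within the pads' length; the fingertips stand 17 mm ahead of it and the grasp point (between the pads) lies 2 mm behind it; z points along the fingers, y is the line along which they close (so a half turn about z gives the same grasp; the last joint's range is limited). The gripper opens to 85 mm and grips with 20 to 120 N. Pads are 22 mm wide; open, the fingers measure 114 mm over their backs; the gripper's body (76 mm by 85 mm) begins 54 mm behind the grasp point. The pads swing forward as they close: fully open they stand 13 mm farther back than shut.
Start: joints at [1.141, 0.264, 1.604, -0, 1.274, -0.037], TCP at [258.372, 623.588, 248.28] pointing down, gripper open.
Joint ranges: [-2.63, 2.63], [-0.94, 2.18], [0.31, 2.57], [-1.31, 4.45], [0, 2.66], [-2.55, 2.55]. Speed limits (rad/s): [2.57, 2.57, 3.14, 3.14, 3.14, 3.14].

## Interface

Orientations are given as a rotation vector (axis times angle).
In Python, from bench import * gives the robot as it stands. The module is installed in compiled form; this text tells all that it offers.
- The arm moves only by the tool step_arm, never from a script. Its argument "motion" is a list of rows, each a list of 3 entries, a list of its own where there are three numbers: the opening, from 0 (shut) to 1 (fully open), then the shift along the world's x, y, z as a fraction of full scale, then the turn about the world's z as a fraction of full scale. In form: [[hand, [dx, dy, dz], roll], ...]. A call has 1 to 8 rows; each row is the pose to reach, as a shift and turn from the pose commanded when the call began, turning the shorter way round; what a row does not reach only later rows make up. Full scale, the value 1, is 0.5 m for a shift and 360 degrees for a turn. A row lasts 1/12 s, in which the tool goes at most 41.7 mm and 7.16 degrees, less where a joint would pass 70% of its speed; a pose out of reach is approached as far as the arm can. A call with a number of a shift or a turn outside -1 to 1 is refused whole. A call with a gripper value outside its range is refused whole. The fingers move at their own pace and stop on an object; "newtons" is the grip in N (left out, the last holds). Time passes only in rows, so rows that repeat a pose let the fingers close. It gives the time, the measured TCP pose, the force, the opening and the grip force at its end, in the units of the state.
- get_state(): the state, without advancing time (a new reading comes with each control period).
- grab_frame(name): name is "scene" or "top" or "wrist"; returns (picture, depth): 400x640x3 uint8, red, green, blue; 400x640 float32, mm along the optical axis (not along the pixel's ray), 0 where there is no reading.
- calibration(name): a dict with "mtx" (3x3 intrinsics, pixels), "world_to_cam" (4x4, takes a point from world to camera coordinates). Camera axes: x right, y down, z forward; pixel columns grow to the right and rows downward; lengths in mm; the calibration is good to about 2 mm. A picture is of the moment at which its call begins: read the wrist's pose just before it. calibration takes no time and is no camera call; for the wrist camera it gives the pose at the moment of the call.
- close_job(): hands the job in; it is judged then, once.
The state is a dict: "clock": time; "qpos": joint angles; "joint_vel": joint speeds; "joint_efforts": joint torques, N m; "tool_pos": TCP position; "orientation": TCP orientation; "contact_force": force on the tool from outside, world axes, zero at the start; "ft_torque": the same for the moment, N m; "grip_width": finger opening in mm; "gripper_force": force on a finger pad.
Only numpy, scipy, OpenCV 4.12 (cv2) and the standard library are available. Lean on these libraries where they do the work, as an engineer would, in place of code of your own. Each camera call takes 0.05 s, during which the arm holds its last target. There are 200 camera calls.

## Task

Pull the yellow insulated rod up out of its upright holder and, with the rod in the gripper, push the jig's red cam lever counter-clockwise (seen from above) to its highest lift, where the lever points straight out of the jig's front, centred between the two white lines. The lever springs back, so finish while still holding it there with the rod. The jig is live: never touch the lever with the gripper or arm, and leave the other things on the bench where they are.

Things in the scene. Friction and masses are not known exactly. Their poses are not given: they have to be found in the camera images.
- jig: Grey test jig, fixed: box 220 (x) by 140 (y) by 60 high, origin at the centre of its underside. Its -x side is the front, where the lever is; a green circuit board lies in a black nest at its +x end (80 high). The cam's vertical pivot is at jig (-30, 0). Two white lines along x, 31 mm apart, lie on its top at the front edge, either side of y = 0.
- lever: Red cam lever: level straight bar 12 wide, underside 84 and top 109 above the bench (jig top below it: 60), on a steel eccentric disc. It reaches 135 from the pivot, overhanging the bench, and ends in a 34 wide cross plate (129 to 135 out) that keeps a tool from slipping off. Origin on the pivot, 60 above the bench; the bar runs along its own -x.
- cam (a joint): Angle of cam and lever, rad, growing counter-clockwise from above. Highest lift at 1.20: lever along the jig's -x. Below that it lies on the jig's +y side, 1.20 minus the value away. Starts at 0.15 to 0.55; stops at 0 and 1.75; past 1.20 the lift falls. A spring pulls it to 0.35 from either side: holding 1.20 takes about 2 N at 105 mm from the pivot; let go, it falls back to about 0.6.
- push_point (a point): Point in the middle of the lever bar's width and height (96.5 above the bench), 105 mm out from the pivot: a good radius to push at. The side to push is the one on the jig's +y side, 6 mm from this point. Axes as the lever.
- contact_block (a joint): Travel of the blue contact block towards the board, m, driven by the cam: 0 at cam 0, largest (about 0.0067) at the highest lift.
- holder: Upright holder, fixed to the bench: dark steel disc 72 across and 12 high with a black tube 28 across outside, 19 inside, its mouth 72 mm above the bench. Origin at the centre of its underside. It stands to the left or the right of the jig, in front of it.
- rod: Yellow insulated rod, straight and round, 14 mm in diameter, 150 long, about 50 g, with black bands at mid length and top. Stands upright in the holder, foot 14 and top 164 mm above the bench, so 92 mm stand out of the tube. Origin at the centre of its foot end, its z axis runs up the rod.
- jar: Bystander: jar with a blue lid, 54 across, 70 high, in front of the jig on the side away from the holder. Origin at its underside.
- mug: Bystander: blue mug, 80 across, 90 high. Origin at its underside.
- driver: Bystander: screwdriver lying on the bench. Origin at its underside.
- meter: Bystander: yellow multimeter, 150 by 75 by 32 high. Origin at its underside.
- heatsink: Bystander: finned aluminium heatsink, 60 by 50 by 30 high. Origin at its underside.
- relay: Bystander: small orange relay, 28 by 20 by 25 high. Origin at its underside.
Things that resemble listed ones, but are neither listed nor needed, are in the scene too. Several things have the shape of the holder; the one meant has the colours described above.

How it is judged (in metres and radians):
On the way:
1. the gripper holds the rod with its foot clear above the holder's mouth (z of rod in the frame of holder above 0.076 m and contact force between the fingers and rod above 1 N), for 0.2 s.
At the end, for the whole second after the job is handed in: The cam stands within 0.13 rad of its highest lift (1.20), the rod presses on the lever with more than 0.4 N, the fingers grip the rod (over 1 N) and do not touch the lever, the rod is off the bench and away from the holder, and every bystander is within 30 mm of where it started (value of joint cam between 1.07 and 1.33 rad and contact force between rod and lever above 0.4 N and contact force between the fingers and rod above 1 N and height (world z) of rod above 0.02 m and horizontal distance between rod and holder above 0.04 m and contact force between the fingers and lever below 0.3 N and distance of each of jar, mug, driver, meter, heatsink, relay from where it was at the start of the episode below 0.03 m); the arm keeps its last pose, push and grip.
It fails at once if the gripper or arm touches the lever (contact force between any of the fingers, the arm and lever above 1 N).
It fails at once if a bystander is moved or knocked over (distance of any of jar, mug, driver, meter, heatsink, relay from where it was at the start of the episode above 0.03 m or angle between any of jar, mug's own z axis and vertical above 0.5 rad).
It also fails if it takes over 46 s, if anything falls off the work surface, if the arm or the gripper's body presses on something with over 40 N, if the wrist force passes 120 N, or if a joint passes its speed limit or range.

## Working session

There is one attempt and no reset: what is moved stays moved. The work goes in short steps, Python scripts to look and compute and a tool call to move; the robot and the scene stay as the last step left them, time stands still between calls to the robot, and variables do not carry over. Pictures are saved under pics/ and viewed, at most 10 in all, crops included, and the job is handed in when it is done.

Besides the shell and the picture viewer there is one more tool, called after "Call:" in YAML: its name, and indented under it one key for each argument. step_arm: Moves the arm, as the interface text tells. Its arguments: {"type":"object","properties":{"motion":{"type":"array"},"newtons":{"type":"number"}},"required":["motion"]}

```bash
mkdir -p pics; python3 - <<'E'
from bench import *
import cv2,numpy as np
s=get_state();print(s)
for n in("top","scene"):
    p,d=grab_frame(n);c=calibration(n);np.savez(n+".npz",p=p,d=d,m=c["mtx"],T=c["world_to_cam"])
    cv2.imwrite(f"pics/{n}0.png",p[...,::-1]);print(n,c)
E
```

```text
{'clock': 0.0, 'qpos': array([ 1.14108808e+00,  2.64721773e-01,  1.60537608e+00, -1.53123009e-05,
        1.27369940e+00, -3.69266286e-02]), 'joint_vel': array([ 2.04775528e-05, -1.55450622e-04,  2.73457632e-04,  3.43801915e-04,
       -1.16874509e-03,  5.61224121e-04]), 'joint_efforts': array([ 1.76221645e-03, -5.15128398e+01, -3.67307174e+01,  1.29033390e-05,
        1.30183817e-02, -7.39402566e-06]), 'tool_pos': array([258.09633477, 622.95674853, 246.9820072 ]), 'orientation': array([-0.61291752, -3.08071618,  0.00337393]), 'contact_force': array([-0.16602742,  0.42124221,  0.13907183]), 'ft_torque': array([-0.02432   ,  0.01349847,  0.00884732]), 'gripper_force': 0.0, 'grip_width': 85.49896260373113}
top {'mtx': array([[381.11793314,   0.        , 330.06521321],
       [  0.        , 381.11793314, 199.24953275],
       [  0.        ,   0.        ,   1.        ]]), 'world_to_cam': array([[-2.54341935e-02, -9.99366743e-01,  2.48840327e-02,
        -2.91169058e+01],
       [-9.87901998e-01,  2.13176211e-02, -1.53607295e-01,
         5.19531516e+02],
       [ 1.52979554e-01, -2.84898633e-02, -9.87818599e-01,
         1.32719800e+03],
       [ 0.00000000e+00,  0.00000000e+00,  0.00000000e+00,
         1.00000000e+00]])}
scene {'mtx': array([[389.21470389,   0.        , 325.49343718],
       [  0.        , 389.21470389, 201.56906197],
       [  0.        ,   0.        ,   1.        ]]), 'world_to_cam': array([[ 6.95255489e-01,  7.18651644e-01,  1.26340539e-02,
        -3.46391660e+02],
       [ 5.45561615e-01, -5.16193484e-01, -6.60232392e-01,
        -2.52185844e+02],
       [-4.67955478e-01,  4.65922850e-01, -7.50955104e-01,
         1.50936203e+03],
       [ 0.00000000e+00,  0.00000000e+00,  0.00000000e+00,
         1.00000000e+00]])}
```

View pics/top0.png

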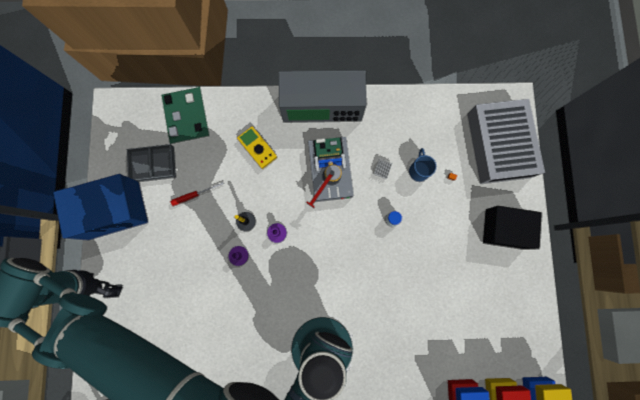

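View pics/scene0.png

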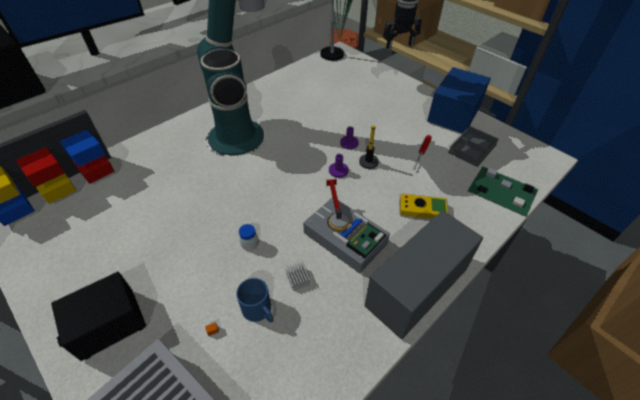

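The top view shows the black holder with the yellow rod at about (243,219), to the left of the jig at (330,165). The red lever's tip is at (312,205) and the purple decoys are at (277,232) and (238,256). In the scene view, the rod runs from (373,127) to (369,160).

```bash
cat >h.py <<'E'
import numpy as np,cv2
def load(n):
    z=np.load(n+".npz");return z["p"],z["d"],z["m"],z["T"]
def ray(m,T,uv):
    R,t=T[:3,:3],T[:3,3];d=R.T@np.linalg.solve(m,[uv[0],uv[1],1.]);return -R.T@t,d
def onz(m,T,uv,z):
    o,d=ray(m,T,uv);return o+d*(z-o[2])/d[2]
def tri(a,b):
    (o1,d1),(o2,d2)=a,b
    s=np.linalg.lstsq(np.c_[d1,-d2],o2-o1,rcond=None)[0];p,q=o1+s[0]*d1,o2+s[1]*d2
    return (p+q)/2,np.linalg.norm(p-q)
def cloud(d,m,T):
    v,u=np.indices(d.shape);c=np.stack([(u-m[0,2])/m[0,0]*d,(v-m[1,2])/m[1,1]*d,d],-1)
    return (c-T[:3,3])@T[:3,:3]
def mask(p,h0,h1,s,v,box):
    h=cv2.cvtColor(p,cv2.COLOR_RGB2HSV).astype(int);H=h[...,0]
    k=((H>=h0)&(H<=h1) if h0<=h1 else (H>=h0)|(H<=h1))&(h[...,1]>s)&(h[...,2]>v)
    o=np.zeros_like(k);x0,y0,x1,y1=box;o[y0:y1,x0:x1]=k[y0:y1,x0:x1];return o
E
python3 - <<'E'
from h import *
R={}
for n,by,br in(("top",(225,205,262,240),(295,160,345,215)),("scene",(355,115,390,175),(322,172,350,222))):
    p,d,m,T=load(n);C=cloud(d,m,T);R[n]=(m,T)
    k=mask(p,20,35,120,70,by);ys,xs=np.nonzero(k);print(n,"yellow",list(zip(xs,ys)));print(C[k].round(0)[::3])
    k=mask(p,170,8,140,70,br);ys,xs=np.nonzero(k);print("red",k.sum(),xs.min(),xs.max(),ys.min(),ys.max())
    for z in(109,):
        P=np.array([onz(m,T,(x,y),z) for x,y in zip(xs,ys)])[:,:2]
        print(cv2.minAreaRect(P.astype(np.float32)), "depth z",np.percentile(C[k][:,2],[5,50,95]))
    g=(C[...,2]>50)&(C[...,2]<66)&(abs(C[...,0]-640)<150)&(abs(C[...,1]+20)<150)
    print("jig",cv2.minAreaRect(C[g][:,:2].astype(np.float32)),g.sum())
    g=(C[...,2]>5)&(C[...,2]<80)&(abs(C[...,0]-500)<70)&(abs(C[...,1]-210)<60)
    print("hold",[ (a,C[g&(abs(C[...,2]-a)<6)][:,:2].mean(0)) for a in(12,72)])
p,d,m,T=load("top")
cv2.imwrite("pics/z.png",cv2.resize(p[120:260,210:400,::-1],None,fx=4,fy=4,interpolation=2))
E
```

```text
top yellow [(np.int64(235), np.int64(215)), (np.int64(236), np.int64(215)), (np.int64(237), np.int64(215)), (np.int64(238), np.int64(215)), (np.int64(235), np.int64(216)), (np.int64(236), np.int64(216)), (np.int64(237), np.int64(216)), (np.int64(238), np.int64(216)), (np.int64(239), np.int64(216)), (np.int64(235), np.int64(217)), (np.int64(236), np.int64(217)), (np.int64(237), np.int64(217)), (np.int64(238), np.int64(217)), (np.int64(239), np.int64(217)), (np.int64(240), np.int64(217)), (np.int64(241), np.int64(217)), (np.int64(236), np.int64(218)), (np.int64(237), np.int64(218)), (np.int64(238), np.int64(218)), (np.int64(239), np.int64(218)), (np.int64(240), np.int64(218)), (np.int64(241), np.int64(218)), (np.int64(242), np.int64(218)), (np.int64(237), np.int64(219)), (np.int64(238), np.int64(219)), (np.int64(239), np.int64(219)), (np.int64(240), np.int64(219)), (np.int64(241), np.int64(219)), (np.int64(242), np.int64(219)), (np.int64(243), np.int64(219)), (np.int64(244), np.int64(219)), (np.int64(238), np.int64(220)), (np.int64(239), np.int64(220)), (np.int64(240), np.int64(220)), 
[... 2992 characters left out ...]
47. 260. 145.]
 [449. 259. 142.]
 [448. 261. 136.]
 [451. 257. 136.]
 [450. 260. 129.]
 [453. 262. 126.]
 [447. 260. 115.]
 [451. 256. 115.]
 [447. 261. 106.]
 [451. 257. 105.]
 [450. 259.  99.]
 [448. 257.  95.]
 [455. 259.  93.]
 [450. 261.  85.]
 [448. 259.  80.]
 [456. 266.  81.]
 [454. 263.  77.]
 [457. 260.  76.]]
red 125 327 339 180 209
((540.5755004882812, -12.590126037597656), (26.398908615112305, 118.91316986083984), 51.31468200683594) depth z [100.94224198 108.78474131 111.9929573 ]
jig ((630.8304443359375, -46.28296661376953), (220.8248291015625, 142.2707061767578), 5.264548301696777) 1556
hold [(12, array([455.64969677, 234.32724471])), (72, array([452.78210892, 259.45773977]))]
```

View pics/z.png

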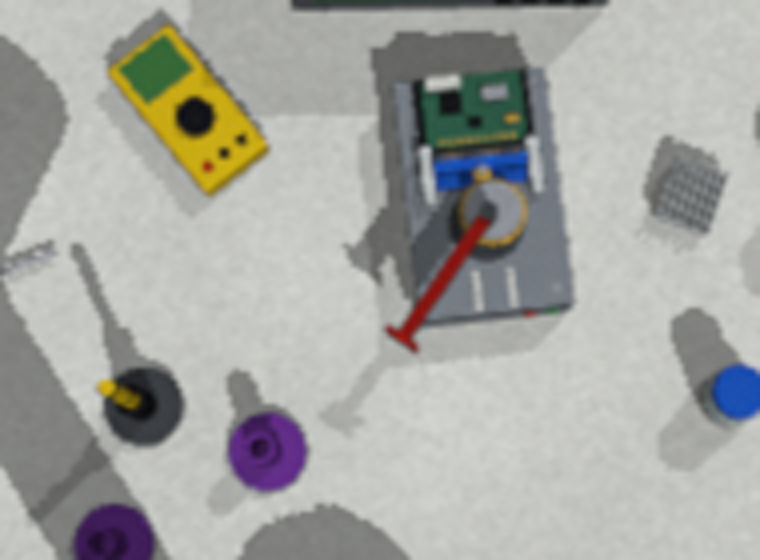

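Both views put the rod's axis at about (449.5, 259.5), with its top at about 164. The jig's centre is at (631,-46) with a yaw of 5.2°, and the cam is at about 0.43. In the zoomed crop the lever tip is at (403,340), and the path from the rod to the lever is clear above 110 mm. I'm moving above the rod now.

Call:
step_arm:
  motion:
    - [1,[0.382,-0.728,0],0.0625]
    - [1,[0.382,-0.728,0],0.0625]
    - [1,[0.382,-0.728,0],0.0625]
    - [1,[0.382,-0.728,0],0.0625]
    - [1,[0.382,-0.728,0],0.0625]
    - [1,[0.382,-0.728,0],0.0625]
    - [1,[0.382,-0.728,0],0.0625]
    - [1,[0.382,-0.728,0],0.0625]
  newtons: 80

```text
clock: 0.77
tool_pos: [413.3, 326.5, 247.9]
orientation: [0.001, -3.141, 0.001]
contact_force: [-0.1, -0.2, -0.3]
grip_width: 85.5
gripper_force: 0.0
```

Call:
step_arm:
  motion:
    - [1,[0.0722,-0.136,0],0]
    - [1,[0.0722,-0.136,0],0]
    - [1,[0.0722,-0.136,0],0]
    - [1,[0.0722,-0.136,0],0]

```text
clock: 1.1
tool_pos: [449.8, 258.9, 247.9]
orientation: [-0.007, -3.141, 0.0]
contact_force: [0.7, -1.0, 0.7]
grip_width: 85.3
gripper_force: 0.0
```

```bash
python3 - <<'E'
from bench import *
from h import *
s=get_state();print(s["tool_pos"],s["orientation"],s["clock"])
c=calibration("wrist");p,d=grab_frame("wrist");m,T=c["mtx"],c["world_to_cam"];np.savez("wrist.npz",p=p,d=d,m=m,T=T)
cv2.imwrite("pics/w1.png",p[...,::-1])
C=cloud(d,m,T)
k=mask(p,20,35,120,60,(0,0,640,400))&(np.hypot(C[...,0]-450,C[...,1]-260)<30)
P=C[k]
for a in range(80,170,15):
    q=P[abs(P[:,2]-a)<8]
    if len(q):print(a,len(q),np.median(q,0).round(1),q.min(0).round(0),q.max(0).round(0))
g=(abs(C[...,2]-164)<5)&(np.hypot(C[...,0]-450,C[...,1]-260)<30);print(g.sum(),C[g].mean(0))
E
```

```text
[449.78477841 258.85647042 247.92320635] [-6.79744501e-03 -3.14088331e+00  8.39169727e-05] 1.1
80 75 [443.1 265.5  80.1] [442. 260.  72.] [447. 273.  88.]
95 84 [442.9 265.2  97.1] [441. 259.  87.] [450. 273. 103.]
110 102 [443.2 265.7 109.8] [442. 260. 102.] [447. 273. 118.]
125 109 [442.9 265.4 125. ] [442. 260. 117.] [447. 272. 133.]
140 118 [442.7 265.6 140.2] [442. 260. 132.] [446. 272. 148.]
155 167 [445.7 265.8 162.4] [441. 260. 147.] [454. 273. 163.]
439 [448.14571952 266.06352641 162.98645141]
```

View pics/w1.png

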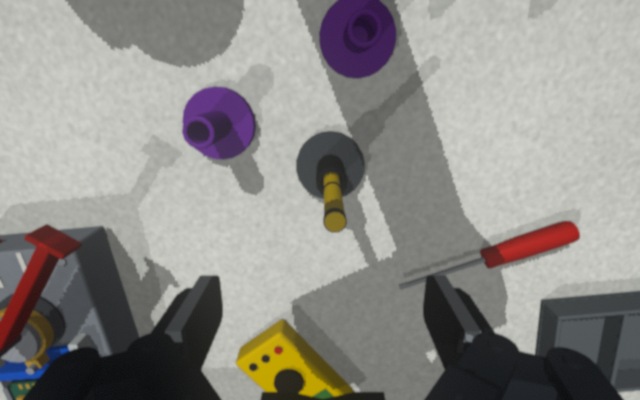

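The wrist view shows the rod top at (335,220), 11 px to the +y side of the jaw centre. The close-up measures the rod at about (448.5, 265.5), so I'll correct by +6.5 mm in y, descend and grip.

Call:
step_arm:
  motion:
    - [1,[-0.002,0.013,0],0]
    - [1,[-0.002,0.013,-0.08],0]
    - [1,[-0.002,0.013,-0.16],0]
    - [1,[-0.002,0.013,-0.22],0]
    - [1,[-0.002,0.013,-0.252],0]
    - [1,[-0.002,0.013,-0.252],0]
    - [1,[-0.002,0.013,-0.252],0]
    - [0,[-0.002,0.013,-0.252],0]

```text
clock: 1.82
tool_pos: [448.8, 268.8, 123.7]
orientation: [-0.003, 3.14, 0.002]
contact_force: [-0.4, -1.2, 0.3]
grip_width: 75.1
gripper_force: 0.0
```

Call:
step_arm:
  motion:
    - [0,[0,0,0],0]
    - [0,[0,0,0],0]
    - [0,[0,0,0],0]
    - [0,[0,0,0],0]
    - [0,[0,0,0],0]
    - [0,[0,0,0],0]
    - [0,[0,0,0],0]
    - [0,[0,0,0],0]

```text
clock: 2.48
tool_pos: [448.9, 267.1, 123.1]
orientation: [0.0, 3.14, 0.0]
contact_force: [-0.4, -2.2, 6.4]
grip_width: 12.1
gripper_force: 77.8
```

Call:
step_arm:
  motion:
    - [0,[0,0,0.03],0]
    - [0,[0,0,0.08],0]
    - [0,[0,0,0.14],0]
    - [0,[0,0,0.2],0]
    - [0,[0,0,0.2],0]
    - [0,[0,0,0.2],0]
    - [0,[0,0,0.2],0]
    - [0,[0,0,0.2],0]

```text
clock: 3.15
tool_pos: [447.1, 266.4, 220.3]
orientation: [-0.0, -3.139, 0.002]
contact_force: [-0.2, -0.4, -0.5]
grip_width: 12.0
gripper_force: 78.1
```

```bash
python3 - <<'E'
from bench import *
from h import *
s=get_state();print(s["tool_pos"],s["orientation"],s["gripper_force"])
c=calibration("wrist");p,d=grab_frame("wrist");m,T=c["mtx"],c["world_to_cam"];C=cloud(d,m,T)
cv2.imwrite("pics/w2.png",p[...,::-1])
p2,d2=grab_frame("scene");c2=calibration("scene");C2=cloud(d2,c2["mtx"],c2["world_to_cam"])
k=mask(p2,20,35,120,60,(320,60,420,190));Q=C2[k];Q=Q[(np.hypot(Q[:,0]-450,Q[:,1]-265)<30)]
for a in range(100,240,15):
    q=Q[abs(Q[:,2]-a)<8]
    if len(q):print(a,len(q),np.median(q,0).round(1))
print(np.percentile(Q[:,2],[0,2,98,100]))
cv2.imwrite("pics/s2.png",cv2.resize(p2[60:230,280:430,::-1],None,fx=3,fy=3,interpolation=2))
# jig/lever in wrist view
r=mask(p,170,8,140,60,(0,0,640,400))&(abs(C[...,2]-109)<4)
if r.any():print("lever",r.sum(),cv2.minAreaRect(C[r][:,:2].astype(np.float32)))
E
```

```text
[447.11634146 266.42012448 220.29608964] [-2.40432614e-04 -3.13853143e+00  2.48770091e-03] 78.10351252555847
115 5 [450.5 259.2 118. ]
130 9 [449.4 259.7 128.7]
145 11 [450.4 261.  147.8]
160 9 [450.7 260.1 157.8]
175 13 [450.2 261.  176.9]
190 7 [452.7 261.1 190. ]
[116.0569018  117.05816036 196.58200748 244.68079548]
lever 578 ((508.2603454589844, 29.773286819458008), (23.292512893676758, 41.49587631225586), 73.53517150878906)
```

View pics/s2.png

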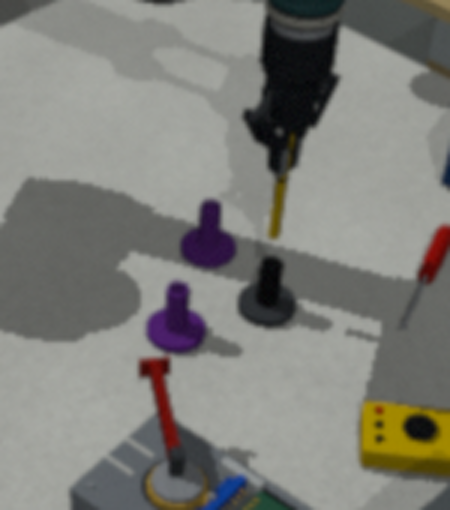

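The rod is held upright and clear of the holder, with its foot at about 111 mm. The crop shows it at (275,235) above the empty holder at (268,300), and the lever lies at (165,400). Next I'll go to the +y side of the lever and lower.

Call:
step_arm:
  motion:
    - [0,[0.034,-0.07,0.01],0]
    - [0,[0.07,-0.145,0.01],0]
    - [0,[0.105,-0.218,0.01],0]
    - [0,[0.14,-0.29,0.01],0]
    - [0,[0.175,-0.363,0.01],0]
    - [0,[0.204,-0.424,0.01],0]
    - [0,[0.204,-0.424,0.01],0]
    - [0,[0.204,-0.424,0.01],0]

```text
clock: 3.92
tool_pos: [550.2, 53.3, 225.9]
orientation: [-0.006, -3.139, -0.0]
contact_force: [-0.3, 0.6, 0.2]
grip_width: 12.1
gripper_force: 78.4
```

Call:
step_arm:
  motion:
    - [0,[0,0,-0.03],0]
    - [0,[0,0,-0.06],0]
    - [0,[0,0,-0.09],0]
    - [0,[0,0,-0.092],0]
    - [0,[0,0,-0.092],0]

```text
clock: 4.33
tool_pos: [548.4, 56.1, 179.5]
orientation: [0.002, -3.137, -0.0]
contact_force: [0.3, -0.7, -1.3]
grip_width: 12.5
gripper_force: 78.4
```

```bash
cat >look.py <<'E'
from bench import *
from h import *
import sys
s=get_state();print(s["clock"],s["tool_pos"],s["contact_force"],s["gripper_force"])
for n in("top","scene"):
    c=calibration(n);p,d=grab_frame(n);m,T=c["mtx"],c["world_to_cam"];C=cloud(d,m,T)
    X,Y,Z=C[...,0],C[...,1],C[...,2]
    near=(abs(X-550)<110)&(abs(Y)<130)
    r=mask(p,170,8,130,50,(0,0,640,400))&near&(abs(Z-105)<9)
    v,u=np.nonzero(r);P=np.array([onz(m,T,q,109)[:2] for q in zip(u,v)])
    piv=np.array([601.1,-48.9]);D=P-piv;rr=np.hypot(*D.T);D=D[(rr>40)&(rr<124)]
    if len(D):
        a=np.unwrap(np.arctan2(D[:,1],D[:,0]));th=np.median(a)%(2*np.pi);print(n,"lever",len(D),"cam~",round(1.2-(np.radians(185.2)-th),3),"maxr",rr.max())
    y=mask(p,20,35,120,50,(0,0,640,400))&(np.hypot(X-s["tool_pos"][0],Y-s["tool_pos"][1])<40)&(Z>55)
    Q=C[y]
    for a in (75,95,125,145):
        q=Q[abs(Q[:,2]-a)<10]
        if len(q):print(n,"rod",a,len(q),np.median(q,0).round(1))
    if len(Q):print("zmin",np.percentile(Q[:,2],2))
    if len(sys.argv)>2 and n==sys.argv[2]:
        o=c["mtx"]@(T[:3,:3]@[540,0,100]+T[:3,3]);o=(o[:2]/o[2]).astype(int)
        cv2.imwrite(f"pics/{sys.argv[1]}.png",cv2.resize(p[max(0,o[1]-70):o[1]+70,o[0]-90:o[0]+90,::-1],None,fx=4,fy=4,interpolation=2))
E
python3 look.py a scene
```

```text
4.3333 [548.43893496  56.09131462 179.49043983] [ 0.3248405  -0.67749112 -1.25327173] 78.35015416145325
top lever 25 cam~ 0.484 maxr 135.1206945993883
top rod 95 1 [545.1  49.5  91.9]
top rod 125 2 [542.2  53.1 127. ]
zmin 93.8538824531299
scene lever 85 cam~ 0.515 maxr 130.88407868341363
scene rod 75 6 [551.5  49.8  80.4]
scene rod 95 12 [554.3  49.8  94.1]
scene rod 125 18 [553.1  49.  124.5]
scene rod 145 16 [553.   49.2 143.9]
zmin 78.81830477376286
```

View pics/a.png

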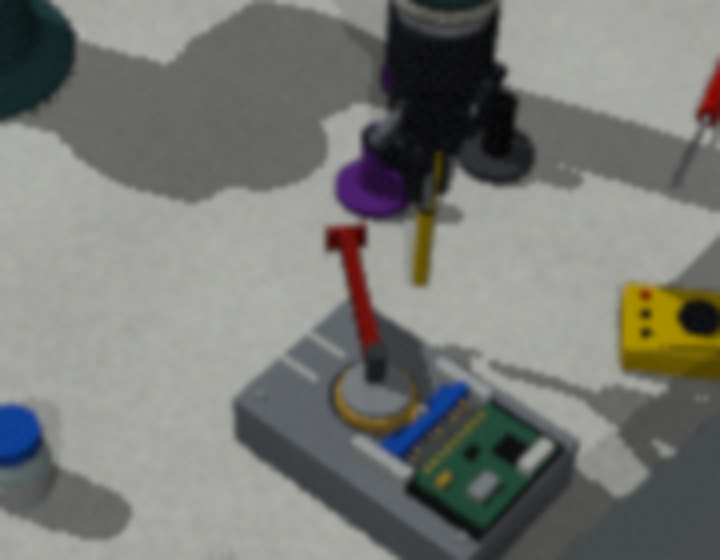

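The crop shows the rod hanging free at (422,250), on the +y side of the lever (bar from (350,245) to (375,345)). The cam is at about 0.5. I'm pushing along the arc to about 10° short of the goal, then looking again.

Call:
step_arm:
  motion:
    - [0,[-0.03,-0.035,0],0]
    - [0,[-0.056,-0.066,0],0]
    - [0,[-0.067,-0.08,0],0]
    - [0,[-0.078,-0.095,0],0]
    - [0,[-0.087,-0.111,0],0]
    - [0,[-0.095,-0.128,0],0]
    - [0,[-0.106,-0.163,0],0]
    - [0,[-0.106,-0.163,0],0]

```text
clock: 5.1
tool_pos: [496.8, -28.3, 181.6]
orientation: [-0.002, -3.142, 0.002]
contact_force: [-0.2, 0.8, -0.8]
grip_width: 11.9
gripper_force: 78.6
```

```bash
python3 look.py
```

```text
5.1 [496.84349448 -28.2625511  181.58611651] [-0.17500457  0.81896918 -0.76041889] 78.5853123664856
top lever 6 cam~ 1.037 maxr 134.7181895666114
scene lever 120 cam~ 1.102 maxr 130.86306156036142
scene rod 95 1 [503.  -29.7 101. ]
scene rod 125 12 [501.4 -33.1 125.5]
scene rod 145 14 [501.8 -32.6 141.9]
zmin 106.62717353382034
```

Call:
step_arm:
  motion:
    - [0,[-0.002,-0.012,0],0]
    - [0,[-0.004,-0.025,0],0]
    - [0,[-0.005,-0.037,0],0]
    - [0,[-0.005,-0.037,0],0]
    - [0,[-0.005,-0.037,0],0]
    - [0,[-0.005,-0.037,0],0]

```text
clock: 5.7
tool_pos: [494.7, -45.1, 181.1]
orientation: [-0.0, -3.141, 0.0]
contact_force: [0.0, 1.5, 0.5]
grip_width: 11.8
gripper_force: 78.6
```

```bash
python3 look.py b scene; python3 - <<'E'
from bench import *
from h import *
# line centring: white lines (z=60) and lever bar edges (z=109), in jig frame, both views
a=np.radians(5.2);J=np.array([631,-46.2]);R=np.array([[np.cos(a),np.sin(a)],[-np.sin(a),np.cos(a)]])
for n in("top","scene"):
    c=calibration(n);p,d=grab_frame(n);m,T=c["mtx"],c["world_to_cam"]
    def jig(k,z):
        v,u=np.nonzero(k);P=np.array([onz(m,T,q,z)[:2] for q in zip(u,v)]);return (P-J)@R.T
    h=cv2.cvtColor(p,cv2.COLOR_RGB2HSV);W=jig((h[...,1]<60)&(h[...,2]>150),60)
    W=W[(W[:,0]>-104)&(W[:,0]<-72)&(abs(W[:,1])<30)]
    L=jig(mask(p,170,8,130,50,(0,0,640,400)),109);L=L[(L[:,0]>-165)&(L[:,0]<-60)&(abs(L[:,1])<40)]
    print(n,"white",np.sort(W[:,1].round(0)) if len(W)<60 else np.histogram(W[:,1],range(-30,31,5)))
    for x in range(-165,-60,15):
        q=L[abs(L[:,0]-x-7)<8]
        if len(q):print(x+7,len(q),q[:,1].min().round(1),q[:,1].max().round(1),np.median(q[:,1]).round(1))
E
```

```text
5.7 [494.6790394  -45.06180222 181.14263211] [0.04300102 1.47010168 0.46678566] 78.62608909606934
top lever 4 cam~ 1.19 maxr 134.460562060738
scene lever 124 cam~ 1.28 maxr 131.1400041104381
scene rod 95 1 [499.4 -47.1 102.2]
scene rod 125 14 [498.8 -51.1 123. ]
scene rod 145 15 [500.  -50.8 144.9]
zmin 108.16534255811169
top white []
-158 20 -11.3 12.7 1.6
-143 6 -2.8 4.4 0.8
scene white []
-158 26 -25.3 5.7 -6.9
-143 28 -25.3 1.6 -7.9
-128 28 -17.4 1.4 -8.0
-113 27 -17.4 2.4 -8.6
-98 27 -17.4 1.2 -7.6
-83 30 -18.4 3.0 -8.2
-68 33 -19.3 2.9 -8.7
```

View pics/b.png

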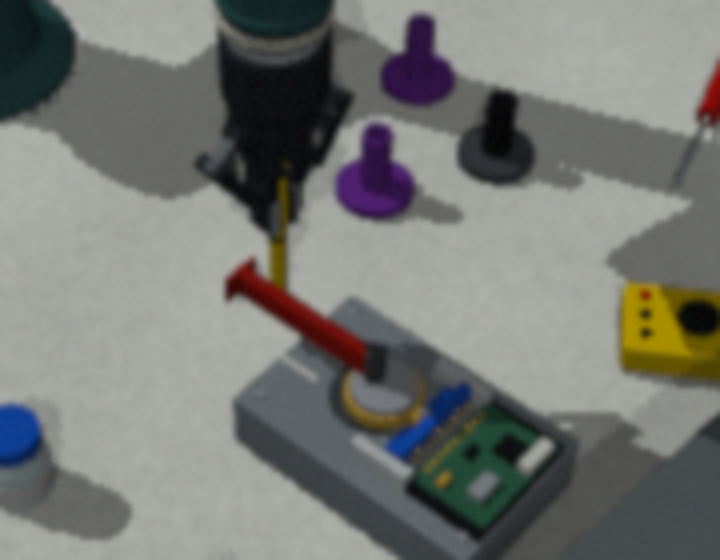

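The crop shows the lever parallel to the jig's long edges, with the rod at (278,265) holding it. Only the rod touches it, and the fingers are well above. Both views agree: the bar lies along the jig's x within about 0.01 rad, and the cross plate is centred within 1 mm. I'll let it settle, then check again.

Call:
step_arm:
  motion:
    - [0,[0,0,0],0]
    - [0,[0,0,0],0]
    - [0,[0,0,0],0]
    - [0,[0,0,0],0]
    - [0,[0,0,0],0]
    - [0,[0,0,0],0]
    - [0,[0,0,0],0]
    - [0,[0,0,0],0]

```text
clock: 6.57
tool_pos: [494.7, -44.9, 181.2]
orientation: [-0.0, -3.141, -0.0]
contact_force: [0.4, 1.3, -2.1]
grip_width: 12.1
gripper_force: 78.6
```

```bash
python3 look.py && python3 -c "
from bench import *
print(close_job())"
```

```text
6.5667 [494.71009957 -44.88589683 181.20433286] [ 0.4110105   1.32861494 -2.10672799] 78.6199414730072
top lever 5 cam~ 1.189 maxr 134.460562060738
scene lever 126 cam~ 1.279 maxr 131.1400041104381
scene rod 125 13 [498.2 -49.9 124.5]
scene rod 145 14 [499.4 -51.  144.2]
zmin 110.81988675669979
the job is handed in; nothing more can be done
None
```

I handed the job in at about 6.7 s with the rod still gripped at about 79 N and holding the lever at a measured cam angle of about 1.19 rad (goal 1.20), with a push of about 1.3 N; no verdict came back.

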